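Weigh the middle soil tin of a stack

ROBOT

A 6-joint arm with a two-finger parallel gripper is mounted at the origin on the work surface. World frame = base frame: x ahead of the robot, y to its left, z up, the work surface at z = 0. Lengths are in m, angles in rad, forces in N, time in s.
With the tool pointing down it reaches from about 0.275 to 0.825 m from the base axis. Payload 5.2 kg.
Tool frame: the origin (TCP) lies between the finger pads; the fingertips stand env.finger_overhang ahead of it and the grasp point (between the pads) lies 5 mm behind it (env.finger_overhang is the distance from the TCP to the fingertips, in m); z points along the fingers, y is the line along which they close (so a half turn about z gives the same grasp; the last joint's range is limited). The gripper opens to 93 mm and grips with 3 to 60 N. Pads are 15 mm wide; open, the fingers measure 128 mm over their backs; the gripper's body (75 mm by 188 mm) begins 65 mm behind the grasp point.
Start: joints at [-1.385, 0.259, 1.535, -0, 1.348, -0.203], TCP at [0.209, -0.509, 0.233] pointing down, gripper open.
Joint ranges: [-3.14, 3.14], [-0.91, 2.08], [0.19, 2.58], [-1.22, 4.36], [0.22, 2.71], [-3.12, 3.12]. Speed limits (rad/s): [2.57, 2.57, 3.14, 3.14, 3.14, 3.14].

INTERFACE

Orientations are given as a unit quaternion [x, y, z, w].
In Python, from workcell import readout, cams, ticket, env gives the robot as it stands.
- The arm moves only by the shell command python3 -m handwheel 'ROWS' [OPENING] [FORCE]. ROWS is JSON, a list of rows, each an object with "travel": the shift along the tool's x, y, z in mm, a list of three; "dr": the turn, a rotation vector about the tool's x, y, z in degrees, a list of three. In form: [{"travel": [dx, dy, dz], "dr": [rx, ry, rz]}, ...]. A call has 1 to 12 rows; each row shifts and turns the commanded pose from where the row before left it, along the tool's axes as they then stand; what a row does not reach is not made up. A row lasts 1/8 s, in which the tool goes at most 62.5 mm and 10.7 degrees, less where a joint would pass 70% of its speed; a pose out of reach is approached as far as the arm can. A call with a gripper value outside its range is refused whole. OPENING is the closure, from 0 (fully open) to 1 (shut), set as the call begins (- or left out, the last holds). The fingers move at their own pace and stop on an object; FORCE is the grip in N (left out, the last holds). Time passes only in rows, so rows that do not move let the fingers close. It gives the time, the measured TCP pose, the force, the opening and the grip force at its end, in the units of the state.
- readout.get_obs(): the state, without advancing time (a new reading comes with each control period).
- cams.capture(name): name is "scene" or "top" or "wrist"; returns (picture, depth): 400x640x3 uint8, red, green, blue; 400x640 float32, m along the optical axis (not along the pixel's ray), 0 where there is no reading.
- cams.camera_model(name): a dict with "mtx" (3x3 intrinsics, pixels), "pose" (4x4, takes a point from camera to world coordinates); the wrist camera has in their place "hand_eye" (4x4, takes a point from camera to tool coordinates, whose origin is the TCP and whose axes are the flange's). Camera axes: x right, y down, z forward; pixel columns grow to the right and rows downward; lengths in m; the calibration is good to about 2 mm. The wrist camera is an equidistant fisheye: a pixel r from the principal point sees the ray r / f radians off the axis. A picture is of the moment at which its call begins: read the wrist's pose just before it. camera_model takes no time and is no camera call.
- ticket.hand_in(): hands the job in; it is judged then, once.
The state is a dict: "time_s": time; "q": joint angles; "qvel": joint speeds; "joint_efforts": joint torques, N m; "ee_pos": TCP position; "orientation": TCP orientation; "contact_force": force on the tool from outside, world axes, zero at the start; "moment": the same for the moment, N m; "opening": opening from 0.0 (shut) to 1.0 (fully open); "gripper_force": force on a finger pad.
Only numpy, scipy, OpenCV 4.12 (cv2) and the standard library are available. Lean on these libraries where they do the work, as an engineer would, in place of code of your own. Each camera call takes 0.05 s, during which the arm holds its last target. There are 200 camera calls.

TASK

The middle tin in the stack of three soil sample tins has to be weighed: lift off the top tin and set it aside upright on the bare bench, put the middle tin upright in the middle of the balance pan, then put the top tin back, centred, on the bottom tin, and let go of both. Leave the bottom tin where it stands, do not drop or tip over any tin, and leave the lone tin and the white crucible alone.

Things in the scene. Friction and masses are not known exactly. Their poses are not given: they have to be found in the camera images.
- top_tin: Top one of the stack of three: a plain closed aluminium sample tin, an upright cylinder 50 mm in diameter and 36 mm high with a flat lid, about 130 g. Origin at the centre of its underside, z up. At the start it stands on the middle tin, its underside 86 mm above the bench.
- middle_tin: Middle one of the stack, the tin to be weighed: the same kind of tin, 50 mm in diameter and 50 mm high, about 180 g. Origin at the centre of its underside, z up. At the start it stands on the bottom tin, its underside 36 mm above the bench.
- bottom_tin: Bottom one of the stack: a wider tin, 60 mm in diameter and 36 mm high with a flat top, about 240 g, standing on the bench (height 0). Origin at the centre of its underside, z up. The stack is flat on flat: nothing interlocks.
- pan (a point): Centre of the top face of the balance's round steel pan, 110 mm in diameter, 64 mm above the bench; it does not give. The balance is a low white box fixed to the bench, 200 mm (its x) by 170 mm (its y), its case 48 mm high; this point lies 25 mm behind (+x of) the centre of the case, and has the axes of the balance: -x points to its display, on the front edge.
- lone_tin: Bystander: a tin just like the middle one (50 mm in diameter, 50 mm high), standing by itself on the bench. Origin at the centre of its underside.
- crucible: Bystander: a small white porcelain crucible (an open cup), 44 mm in diameter, 36 mm high, on the bench beyond the tins and the balance. Origin at the centre of its underside. Stack, balance and lone tin stand side by side in any order; apart from these and the crucible, the bench within 0.7 m in front of the robot and within 0.4 m either side is bare.
Not all that is in view belongs to the job. Leave any pink look-alike of the top_tin alone.

How it is judged:
By the outcome, as a careful person would: the job done as asked, in the order asked, and still so for the second after the job is handed in, with the robot touching nothing.
It also fails if it takes over 70 s, if anything falls off the work surface, if the arm or the gripper's body presses on something with over 40 N, if the wrist force passes 120 N, or if a joint passes its speed limit or range.

## Working session

There is one attempt and no reset: what is moved stays moved. The work goes in short steps, Python scripts to look and compute and a shell command to move; the robot and the scene stay as the last step left them, time stands still between calls to the robot, and variables do not carry over. Pictures are saved under pics/ and viewed, at most 10 in all, crops included, and the job is handed in when it is done.

```bash
ls; mkdir -p pics; python3 - <<'E'
from workcell import readout,cams,env
import cv2,numpy as np
print(env.finger_overhang); o=readout.get_obs(); print(o['time_s'],o['ee_pos'],o['orientation'],o['opening'])
for n in ("top","scene"):
    p,d=cams.capture(n); m=cams.camera_model(n); print(n,m['mtx'],m['pose'])
    cv2.imwrite(f"pics/{n}0.png",p[:,:,::-1]); np.save(f"pics/{n}0d.npy",d)
E
```

```text
pics
0.014
0.0 [ 0.208411   -0.50841061  0.23179629] [ 9.81160137e-01  1.93193993e-01  3.85107494e-06 -9.30563280e-04] 1.0000433857774387
top [[465.29864122   0.         317.16178715]
 [  0.         465.29864122 199.30618164]
 [  0.           0.           1.        ]] [[-0.00166417 -0.99282829  0.11953752  0.41681995]
 [-0.99983456  0.00381717  0.01778435  0.01215733]
 [-0.0181131  -0.11948814 -0.99267039  1.29809414]
 [ 0.          0.          0.          1.        ]]
scene [[414.5968746    0.         325.20089143]
 [  0.         414.5968746  197.8409204 ]
 [  0.           0.           1.        ]] [[-1.12147155e-02  5.78878650e-01 -8.15336580e-01  1.23505779e+00]
 [ 9.99895215e-01 -9.72106044e-04 -1.44434484e-02  4.06125409e-02]
 [-9.15359752e-03 -8.15413125e-01 -5.78807090e-01  5.54251340e-01]
 [ 0.00000000e+00  0.00000000e+00  0.00000000e+00  1.00000000e+00]]
```

View pics/top0.png

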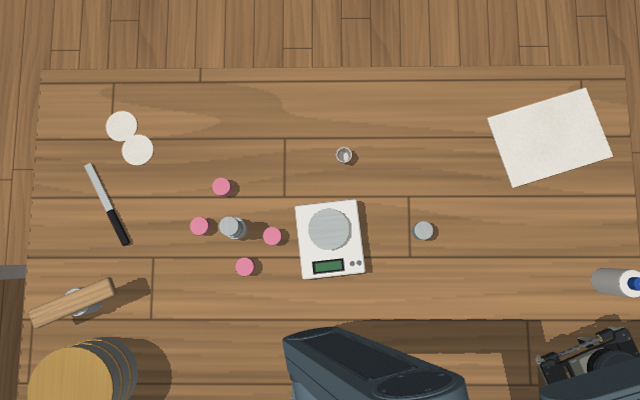

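View pics/scene0.png

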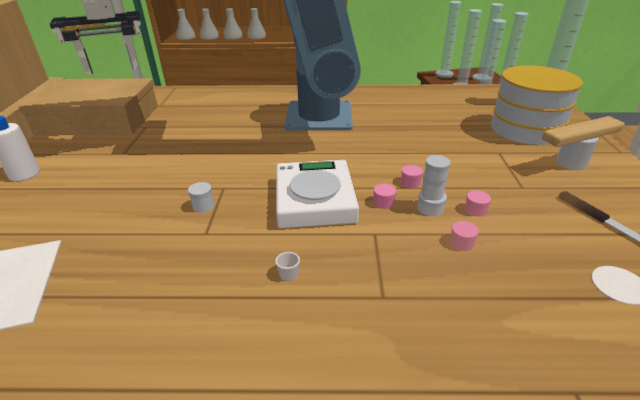

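The stack is at top-view (230,226) and scene (436,185). It could be confused with the pink look-alikes at top (221,187), (199,226), (272,236) and (245,267), or with the lone tin at (423,231). The balance pan is at (329,229). I choose the grey three-tier stack. Next I measure it and check with a crop.

```bash
cat > h.py <<'E'
from workcell import readout,cams,env
import cv2,numpy as np
from scipy.spatial.transform import Rotation as R
def world(n,d):
    m=cams.camera_model(n);K=m['mtx'];T=m['pose']
    v,u=np.mgrid[:400,:640]
    P=np.stack([(u-K[0,2])/K[0,0]*d,(v-K[1,2])/K[1,1]*d,d],-1)
    return P@T[:3,:3].T+T[:3,3]
def circ(P,box,zlo,zhi):
    u0,u1,v0,v1=box;Q=P[v0:v1,u0:u1].reshape(-1,3)
    Q=Q[(Q[:,2]>zlo)&(Q[:,2]<zhi)]
    if len(Q)<5: return None
    (x,y),r=cv2.minEnclosingCircle(Q[:,:2].astype(np.float32))
    return np.round([x,y,2*r,*Q.mean(0),len(Q)],4)
def tcp():
    o=readout.get_obs();T=np.eye(4);T[:3,:3]=R.from_quat(o['orientation']).as_matrix();T[:3,3]=o['ee_pos'];return T
def delta(x,y,z):
    T=tcp();return np.round(1000*T[:3,:3].T@(np.array([x,y,z])-T[:3,3]),1)
E
python3 - <<'E'
from h import *
d=np.load('pics/top0d.npy');P=world('top',d)
print('top',circ(P,(212,250,208,245),.112,.132))
print('bench',P[100:120,300:330,2].mean(), P[100:120,300:330,2].std())
print('lone',circ(P,(405,440,215,247),.04,.06))
print('pan',circ(P,(295,365,195,280),.058,.072))
print('case',circ(P,(290,370,195,282),.042,.054))
for c in [(221,187),(199,226),(272,236),(245,267)]: print('pink',circ(P,(c[0]-14,c[0]+14,c[1]-13,c[1]+13),.029,.045))
print('cruc',circ(P,(330,360,142,170),.02,.05))
d=np.load('pics/scene0d.npy');P=world('scene',d)
print('S top',circ(P,(415,460,150,175),.118,.13),circ(P,(415,460,180,215),.033,.04)); 
print('S pan',circ(P,(275,360,160,210),.060,.070))
t=cv2.imread('pics/top0.png')[170:290,170:300];s=cv2.imread('pics/scene0.png')[140:260,360:490]
cv2.imwrite('pics/crop.png',np.hstack([cv2.resize(a,(390,360)) for a in(t,s)]))
E
```

```text
top [4.918e-01 2.582e-01 5.040e-02 4.914e-01 2.574e-01 1.228e-01 3.100e+02]
bench 0.004998868346282706 0.07482643171930334
lone [ 4.833e-01 -2.492e-01  5.020e-02  4.832e-01 -2.484e-01  5.050e-02
  2.830e+02]
pan [4.643e-01 3.700e-03 1.516e-01 4.861e-01 4.100e-03 6.490e-02 1.335e+03]
case [4.625e-01 1.200e-03 2.562e-01 4.501e-01 5.000e-04 4.870e-02 3.230e+03]
pink [6.064e-01 2.993e-01 5.040e-02 6.058e-01 2.982e-01 3.670e-02 2.620e+02]
pink [4.975e-01 3.568e-01 5.120e-02 4.977e-01 3.563e-01 3.670e-02 2.670e+02]
pink [4.703e-01 1.577e-01 4.970e-02 4.700e-01 1.573e-01 3.690e-02 2.630e+02]
pink [3.873e-01 2.313e-01 5.080e-02 3.877e-01 2.308e-01 3.680e-02 2.700e+02]
cruc [ 6.931e-01 -3.890e-02  4.320e-02  6.965e-01 -4.000e-02  3.320e-02
  9.000e+01]
S top [4.951e-01 2.599e-01 5.100e-02 4.979e-01 2.587e-01 1.224e-01 2.780e+02] [4.965e-01 2.605e-01 6.070e-02 5.095e-01 2.584e-01 3.660e-02 1.610e+02]
S pan [4.885e-01 5.700e-03 1.127e-01 4.937e-01 6.000e-03 6.440e-02 1.189e+03]
```

View pics/crop.png

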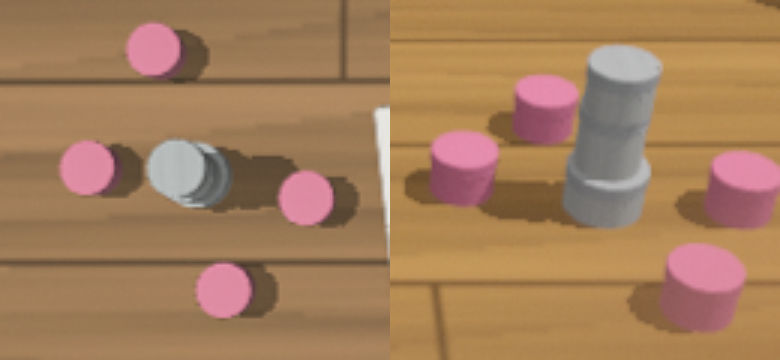

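```bash
python3 -c "
from h import *
print(delta(.4935,.259,.23))"
```

```text
[ 554.8 -602.1    3. ]
```

```bash
A='{"travel":[23,-25,0],"dr":[0,0,0]}'; echo; python3 -m handwheel '[{"travel":[23,-25,0],"dr":[0,0,0]},{"travel":[23,-25,0],"dr":[0,0,0]},{"travel":[23,-25,0],"dr":[0,0,0]},{"travel":[23,-25,0],"dr":[0,0,0]},{"travel":[23,-25,0],"dr":[0,0,0]},{"travel":[23,-25,0],"dr":[0,0,0]},{"travel":[23,-25,0],"dr":[0,0,0]},{"travel":[23,-25,0],"dr":[0,0,0]},{"travel":[23,-25,0],"dr":[0,0,0]},{"travel":[23,-25,0],"dr":[0,0,0]},{"travel":[23,-25,0],"dr":[0,0,0]},{"travel":[23,-25,0],"dr":[0,0,0]}]' 0 && python3 -m handwheel '[{"travel":[23,-25,0],"dr":[0,0,0]},{"travel":[23,-25,0],"dr":[0,0,0]},{"travel":[23,-25,0],"dr":[0,0,0]},{"travel":[23,-25,0],"dr":[0,0,0]},{"travel":[23,-25,0],"dr":[0,0,0]},{"travel":[23,-25,0],"dr":[0,0,0]},{"travel":[23,-25,0],"dr":[0,0,0]},{"travel":[23,-25,0],"dr":[0,0,0]},{"travel":[23,-25,0],"dr":[0,0,0]},{"travel":[15,-15,0],"dr":[0,0,0]},{"travel":[0,0,0],"dr":[0,0,0]}]'
python3 - <<'E'
from h import *
T=tcp();print(T.round(3)); 
p,d=cams.capture('wrist');m=cams.camera_model('wrist');print(m)
np.savez('pics/w1.npz',p=p,d=d,T=T);cv2.imwrite('pics/w1.png',p[:,:,::-1])
E
```

```text
time_s: 1.6
ee_pos: [0.3502, -0.1255, 0.2325]
orientation: [0.981, 0.193, -0.0, -0.0]
contact_force: [0.3, -0.6, 0.5]
opening: 1.0
gripper_force: 0.0
time_s: 2.98
ee_pos: [0.4645, 0.1805, 0.232]
orientation: [0.981, 0.194, -0.001, -0.0]
contact_force: [0.1, -0.1, 0.6]
opening: 0.998
gripper_force: 0.0
[[ 0.925  0.381 -0.001  0.465]
 [ 0.381 -0.925 -0.     0.18 ]
 [-0.001 -0.    -1.     0.232]
 [ 0.     0.     0.     1.   ]]
{'mtx': array([[309.70691629,   0.        , 322.22407622],
       [  0.        , 309.70691629, 193.8145687 ],
       [  0.        ,   0.        ,   1.        ]]), 'hand_eye': array([[-2.74729112e-05, -9.64302447e-01, -2.64803306e-01,
         7.36672364e-02],
       [ 9.99999869e-01,  1.08849409e-04, -5.00132196e-04,
        -1.75327964e-04],
       [ 5.11102383e-04, -2.64803285e-01,  9.64302317e-01,
        -1.52068127e-01],
       [ 0.00000000e+00,  0.00000000e+00,  0.00000000e+00,
         1.00000000e+00]])}
```

View pics/w1.png

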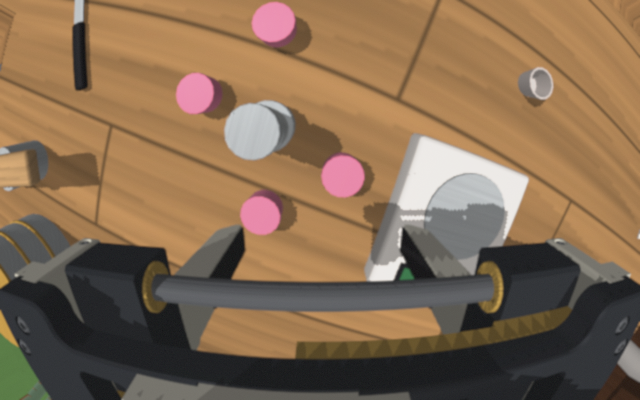

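Wrist view: the stack is at (252,131), with a lid circle and the bottom tin peeking out right of it. The pinks are at (196,93), (274,22), (343,176) and (261,215), and the pan is at (465,213).

```bash
cat >> h.py <<'E'
def wworld(d,T):
    m=cams.camera_model('wrist');K=m['mtx']
    v,u=np.mgrid[:400,:640];a=(u-K[0,2])/K[0,0];b=(v-K[1,2])/K[1,1];t=np.hypot(a,b)+1e-9
    s=np.tan(np.minimum(t,1.5))/t
    X=T@m['hand_eye'];P=np.stack([a*s*d,b*s*d,d],-1)
    return P@X[:3,:3].T+X[:3,3]
E
python3 - <<'E'
from h import *
f=np.load('pics/w1.npz');P=wworld(f['d'],f['T'])
b=(215,300,90,170)
print('top',circ(P,b,.115,.13));print('bottom',circ(P,b,.033,.041));print('pan',circ(P,(400,520,160,270),.061,.068))
# fit bottom circle r=30 to rim cylinder
for c in [(274,22),(343,176),(196,93)]: print(circ(P,(c[0]-28,c[0]+28,max(0,c[1]-24),c[1]+24),.033,.042))
print(delta(.4935,.259,.232))
E
```

```text
top [4.938e-01 2.589e-01 5.070e-02 4.945e-01 2.583e-01 1.219e-01 2.505e+03]
bottom [4.945e-01 2.587e-01 6.010e-02 5.084e-01 2.486e-01 3.600e-02 4.200e+02]
pan [4.887e-01 5.600e-03 1.109e-01 4.924e-01 8.200e-03 6.380e-02 5.051e+03]
[6.088e-01 2.999e-01 5.090e-02 6.081e-01 2.997e-01 3.600e-02 1.359e+03]
[4.719e-01 1.587e-01 5.080e-02 4.724e-01 1.590e-01 3.590e-02 1.416e+03]
[4.995e-01 3.579e-01 5.070e-02 5.001e-01 3.569e-01 3.600e-02 1.231e+03]
[ 57.2 -62.3   0. ]
```

```bash
python3 -m handwheel '[{"travel":[12,-13,0],"dr":[0,0,0]},{"travel":[12,-13,0],"dr":[0,0,0]},{"travel":[12,-13,0],"dr":[0,0,0]},{"travel":[12,-13,0],"dr":[0,0,0]},{"travel":[9,-10,0],"dr":[0,0,0]},{"travel":[0,0,0],"dr":[0,0,0]},{"travel":[0,0,0],"dr":[0,0,0]}]'; python3 - <<'E'
from h import *
T=tcp();print(delta(.494,.259,.104))
p,d=cams.capture('wrist');P=wworld(d,T);Q=P[:,:,2];M=(abs(Q-.1218)<.004)&(np.hypot(P[...,0]-.494,P[...,1]-.259)<.04)
(x,y),r=cv2.minEnclosingCircle(P[M][:,:2].astype(np.float32));print(x,y,r,M.sum())
E
```

```text
time_s: 3.9
ee_pos: [0.4937, 0.2583, 0.2325]
orientation: [0.981, 0.193, -0.0, 0.0]
contact_force: [0.2, 0.5, -0.2]
opening: 1.002
gripper_force: 0.0
[  0.6  -0.5 128.5]
0.4938577711582184 0.25941023230552673 0.02546078898012638 2382
```

```bash
python3 -m handwheel '[{"travel":[0.5,-0.8,20],"dr":[0,0,0]},{"travel":[0,0,20],"dr":[0,0,0]},{"travel":[0,0,20],"dr":[0,0,0]},{"travel":[0,0,20],"dr":[0,0,0]},{"travel":[0,0,18],"dr":[0,0,0]},{"travel":[0,0,15],"dr":[0,0,0]},{"travel":[0,0,10],"dr":[0,0,0]},{"travel":[0,0,5],"dr":[0,0,0]},{"travel":[0,0,0],"dr":[0,0,0]},{"travel":[0,0,0],"dr":[0,0,0]}]' 0 && python3 -m handwheel '[{"travel":[0,0,0],"dr":[0,0,0]},{"travel":[0,0,0],"dr":[0,0,0]},{"travel":[0,0,0],"dr":[0,0,0]},{"travel":[0,0,0],"dr":[0,0,0]},{"travel":[0,0,0],"dr":[0,0,0]},{"travel":[0,0,0],"dr":[0,0,0]},{"travel":[0,0,0],"dr":[0,0,0]},{"travel":[0,0,0],"dr":[0,0,0]}]' 0.6 15
```

```text
time_s: 5.2
ee_pos: [0.4945, 0.2596, 0.1052]
orientation: [0.981, 0.193, 0.001, -0.0]
contact_force: [-0.6, 0.4, -0.1]
opening: 1.0
gripper_force: 0.0
time_s: 6.2
ee_pos: [0.494, 0.2595, 0.1047]
orientation: [0.981, 0.193, 0.0, -0.0]
contact_force: [0.4, -0.9, -0.2]
opening: 0.536
gripper_force: 15.0
```

```bash
python3 -m handwheel '[{"travel":[0,0,-2],"dr":[0,0,0]},{"travel":[0,0,-5],"dr":[0,0,0]},{"travel":[0,0,-10],"dr":[0,0,0]},{"travel":[0,0,-15],"dr":[0,0,0]},{"travel":[0,0,-10],"dr":[0,0,0]},{"travel":[0,0,-3],"dr":[0,0,0]},{"travel":[0,0,0],"dr":[0,0,0]}]' - 20; python3 - <<'E'
from h import *
p,d=cams.capture('scene');P=world('scene',d)
o=(P[...,0]>.44)&(P[...,0]<.54)&(P[...,1]>.225)&(P[...,1]<.295)
cv2.imwrite('pics/s2.png',cv2.resize(p[100:250,350:500,::-1],(450,450)))
for z in (.036,.086): 
  M=o&(abs(P[...,2]-z)<.003); print(z,P[M].mean(0) if M.any() else None,M.sum())
print(delta(.61,.18,.149),readout.get_obs()['contact_force'])
E
```

```text
time_s: 7.08
ee_pos: [0.4941, 0.2595, 0.1499]
orientation: [0.981, 0.193, 0.0, -0.0]
contact_force: [-0.3, -0.3, -0.8]
opening: 0.532
gripper_force: 20.0
0.036 [0.50915883 0.25905152 0.03635201] 146
0.086 [0.49434399 0.2590859  0.08658568] 262
[ 77.4 117.5   0.5] [-0.3763445  -0.89137433 -1.61020941]
```

View pics/s2.png

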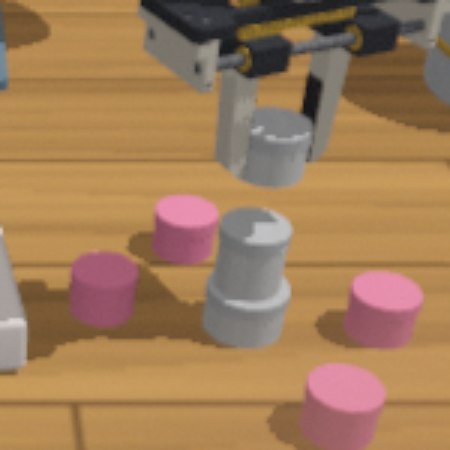

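The top tin is held level at crop (278,150), and the middle tin still stands on the bottom one at (250,260). I carry the top tin to bare bench at (0.61, 0.18).

```bash
python3 -m handwheel '[{"travel":[4,7,0],"dr":[0,0,0]},{"travel":[9,14,0],"dr":[0,0,0]},{"travel":[13,20,0],"dr":[0,0,0]},{"travel":[13,20,0],"dr":[0,0,0]},{"travel":[13,20,0],"dr":[0,0,0]},{"travel":[13,20,0],"dr":[0,0,0]},{"travel":[9,11,0],"dr":[0,0,0]},{"travel":[3,5,0],"dr":[0,0,0]},{"travel":[0,0,0],"dr":[0,0,0]},{"travel":[0,0,0],"dr":[0,0,0]}]' && python3 -m handwheel '[{"travel":[0,0,10],"dr":[0,0,0]},{"travel":[0,0,20],"dr":[0,0,0]},{"travel":[0,0,20],"dr":[0,0,0]},{"travel":[0,0,20],"dr":[0,0,0]},{"travel":[0,0,20],"dr":[0,0,0]},{"travel":[0,0,16],"dr":[0,0,0]},{"travel":[0,0,10],"dr":[0,0,0]},{"travel":[0,0,6],"dr":[0,0,0]},{"travel":[0,0,3],"dr":[0,0,0]},{"travel":[0,0,2],"dr":[0,0,0]},{"travel":[0,0,0],"dr":[0,0,0]},{"travel":[0,0,0],"dr":[0,0,0]}]'
```

```text
time_s: 8.38
ee_pos: [0.609, 0.1809, 0.1497]
orientation: [0.981, 0.194, -0.0, -0.0]
contact_force: [-0.6, 0.0, -1.1]
opening: 0.537
gripper_force: 20.0
time_s: 9.88
ee_pos: [0.6099, 0.1804, 0.023]
orientation: [0.981, 0.193, 0.0, 0.0]
contact_force: [-0.3, -1.3, -1.0]
opening: 0.532
gripper_force: 20.0
```

```bash
python3 -m handwheel '[{"travel":[0,0,2],"dr":[0,0,0]},{"travel":[0,0,0.8],"dr":[0,0,0]},{"travel":[0,0,0.7],"dr":[0,0,0]},{"travel":[0,0,0],"dr":[0,0,0]},{"travel":[0,0,0],"dr":[0,0,0]}]'
```

```text
time_s: 10.5
ee_pos: [0.6097, 0.1804, 0.0192]
orientation: [0.981, 0.193, 0.0, -0.0]
contact_force: [-0.6, -0.0, -1.1]
opening: 0.534
gripper_force: 20.0
```

```bash
python3 -m handwheel '[{"travel":[0,0,0.5],"dr":[0,0,0]},{"travel":[0,0,0.5],"dr":[0,0,0]},{"travel":[0,0,0],"dr":[0,0,0]},{"travel":[0,0,0],"dr":[0,0,0]}]'
```

```text
time_s: 11.0
ee_pos: [0.6098, 0.1804, 0.0187]
orientation: [0.981, 0.193, 0.0, 0.0]
contact_force: [-3.1, 0.5, 5.0]
opening: 0.537
gripper_force: 20.0
```

```bash
python3 -m handwheel '[{"travel":[0,0,0],"dr":[0,0,0]},{"travel":[0,0,0],"dr":[0,0,0]},{"travel":[0,0,0],"dr":[0,0,0]},{"travel":[0,0,0],"dr":[0,0,0]},{"travel":[0,0,0],"dr":[0,0,0]},{"travel":[0,0,0],"dr":[0,0,0]}]' 0 && python3 -m handwheel '[{"travel":[0,0,-5],"dr":[0,0,0]},{"travel":[0,0,-10],"dr":[0,0,0]},{"travel":[0,0,-20],"dr":[0,0,0]},{"travel":[0,0,-30],"dr":[0,0,0]},{"travel":[0,0,-30],"dr":[0,0,0]},{"travel":[0,0,-30],"dr":[0,0,0]},{"travel":[0,0,-20],"dr":[0,0,0]},{"travel":[0,0,-8],"dr":[0,0,0]},{"travel":[0,0,0],"dr":[0,0,0]}]' && python3 -m handwheel '[{"travel":[-4,-7,0],"dr":[0,0,0]},{"travel":[-9,-14,0],"dr":[0,0,0]},{"travel":[-13,-20,0],"dr":[0,0,0]},{"travel":[-13,-20,0],"dr":[0,0,0]},{"travel":[-13,-20,0],"dr":[0,0,0]},{"travel":[-13,-20,0],"dr":[0,0,0]},{"travel":[-9,-11,0],"dr":[0,0,0]},{"travel":[-3,-5,0],"dr":[0,0,0]},{"travel":[0,0,0],"dr":[0,0,0]},{"travel":[0,0,0],"dr":[0,0,0]}]'
python3 - <<'E'
from h import *
def near(P,x,y,z,r=.045):
    M=(abs(P[...,2]-z)<.004)&(np.hypot(P[...,0]-x,P[...,1]-y)<r)
    (a,b),q=cv2.minEnclosingCircle(P[M][:,:2].astype(np.float32));return round(a,4),round(b,4),round(2*q,4),M.sum()
T=tcp();p,d=cams.capture('wrist');P=wworld(d,T)
print('mid',near(P,.494,.259,.086),'bot',near(P,.494,.259,.036),'aside',near(P,.61,.18,.036))
x,y=near(P,.494,.259,.086)[:2];print(delta(x,y,.057))
E
```

```text
time_s: 11.75
ee_pos: [0.6097, 0.1804, 0.0181]
orientation: [0.981, 0.193, 0.0, -0.0]
contact_force: [-0.2, -0.3, -0.6]
opening: 1.0
gripper_force: 0.0
time_s: 12.88
ee_pos: [0.6098, 0.1804, 0.1718]
orientation: [0.981, 0.193, 0.001, 0.0]
contact_force: [-0.1, 1.2, -0.2]
opening: 1.002
gripper_force: 0.0
time_s: 14.12
ee_pos: [0.4947, 0.2591, 0.1711]
orientation: [0.981, 0.193, 0.0, 0.0]
contact_force: [-0.7, -0.2, 0.1]
opening: 1.002
gripper_force: 0.0
mid (0.4912, 0.2593, 0.0507, np.int64(2826)) bot (0.4942, 0.2604, 0.0599, np.int64(793)) aside (0.6092, 0.1805, 0.0512, np.int64(1861))
[ -3.2  -1.6 114.1]
```

```bash
python3 -m handwheel '[{"travel":[-3,-1.5,5],"dr":[0,0,0]},{"travel":[0,0,20],"dr":[0,0,0]},{"travel":[0,0,20],"dr":[0,0,0]},{"travel":[0,0,20],"dr":[0,0,0]},{"travel":[0,0,20],"dr":[0,0,0]},{"travel":[0,0,15],"dr":[0,0,0]},{"travel":[0,0,9],"dr":[0,0,0]},{"travel":[0,0,4],"dr":[0,0,0]},{"travel":[0,0,0],"dr":[0,0,0]},{"travel":[0,0,0],"dr":[0,0,0]}]' 0 && python3 -m handwheel '[{"travel":[0,0,0],"dr":[0,0,0]},{"travel":[0,0,0],"dr":[0,0,0]},{"travel":[0,0,0],"dr":[0,0,0]},{"travel":[0,0,0],"dr":[0,0,0]},{"travel":[0,0,0],"dr":[0,0,0]},{"travel":[0,0,0],"dr":[0,0,0]},{"travel":[0,0,0],"dr":[0,0,0]},{"travel":[0,0,0],"dr":[0,0,0]}]' 0.6 15
```

```text
time_s: 15.42
ee_pos: [0.4911, 0.2599, 0.0588]
orientation: [0.981, 0.193, 0.001, -0.0]
contact_force: [-0.5, 0.2, -0.2]
opening: 1.002
gripper_force: 0.0
time_s: 16.42
ee_pos: [0.4908, 0.2596, 0.0582]
orientation: [0.981, 0.193, 0.0, 0.0]
contact_force: [-0.3, -1.1, 0.7]
opening: 0.535
gripper_force: 15.0
```

```bash
python3 -m handwheel '[{"travel":[0,0,-2],"dr":[0,0,0]},{"travel":[0,0,-5],"dr":[0,0,0]},{"travel":[0,0,-10],"dr":[0,0,0]},{"travel":[0,0,-18],"dr":[0,0,0]},{"travel":[0,0,-22],"dr":[0,0,0]},{"travel":[0,0,-22],"dr":[0,0,0]},{"travel":[0,0,-15],"dr":[0,0,0]},{"travel":[0,0,-6],"dr":[0,0,0]},{"travel":[0,0,0],"dr":[0,0,0]}]' - 20; python3 - <<'E'
from h import *
T=tcp();p,d=cams.capture('wrist');P=wworld(d,T)
M=(abs(P[...,2]-.036)<.004)&(np.hypot(P[...,0]-.494,P[...,1]-.259)<.04);print(M.sum())
p,d=cams.capture('scene');P=world('scene',d)
M=(abs(P[...,2]-.036)<.004)&(np.hypot(P[...,0]-.494,P[...,1]-.259)<.045)
print(cv2.minEnclosingCircle(P[M][:,:2].astype(np.float32)),M.sum(),P[M].mean(0))
print(delta(.4887,.0056,.086))
E
```

```text
time_s: 17.55
ee_pos: [0.4907, 0.2597, 0.1582]
orientation: [0.981, 0.193, 0.0, -0.0]
contact_force: [0.4, 0.2, -2.8]
opening: 0.53
gripper_force: 20.0
2373
((0.4944398105144501, 0.26039940118789673), 0.03078567050397396) 384 [0.49699721 0.26005687 0.03654246]
[-97.5 234.4  71.5]
```

```bash
python3 -m handwheel '[{"travel":[-4,9,0],"dr":[0,0,0]},{"travel":[-7,17,0],"dr":[0,0,0]},{"travel":[-10,24,0],"dr":[0,0,0]},{"travel":[-11,27,0],"dr":[0,0,0]},{"travel":[-11,27,0],"dr":[0,0,0]},{"travel":[-11,27,0],"dr":[0,0,0]},{"travel":[-11,27,0],"dr":[0,0,0]},{"travel":[-11,26,0],"dr":[0,0,0]},{"travel":[-10,24,0],"dr":[0,0,0]},{"travel":[-7,17,0],"dr":[0,0,0]},{"travel":[-4,9,0],"dr":[0,0,0]},{"travel":[0,0,0],"dr":[0,0,0]}]' && python3 -m handwheel '[{"travel":[0,0,0],"dr":[0,0,0]},{"travel":[0,0,0],"dr":[0,0,0]}]'; python3 - <<'E'
from h import *
T=tcp();p,d=cams.capture('wrist');P=wworld(d,T);hsv=cv2.cvtColor(p,cv2.COLOR_RGB2HSV)
p2,d2=cams.capture('top');cv2.imwrite('pics/t3.png',p2[:,:,::-1])
M=(abs(P[...,2]-.064)<.003)&(np.hypot(P[...,0]-.4887,P[...,1]-.0056)<.065)
print(cv2.minEnclosingCircle(P[M][:,:2].astype(np.float32)),M.sum())
M=(abs(P[...,2]-.186)<.005)&(np.hypot(P[...,0]-.4887,P[...,1]-.0056)<.035);print('lid',P[M].mean(0),cv2.minEnclosingCircle(P[M][:,:2].astype(np.float32)))
print(delta(.4887,.0056,.0862))
E
```

```text
time_s: 19.15
ee_pos: [0.4894, 0.0056, 0.1581]
orientation: [0.981, 0.192, -0.0, -0.0]
contact_force: [-0.0, -0.3, -2.1]
opening: 0.532
gripper_force: 20.0
time_s: 19.4
ee_pos: [0.4895, 0.007, 0.1581]
orientation: [0.981, 0.194, -0.0, -0.0]
contact_force: [0.0, -0.1, -1.5]
opening: 0.537
gripper_force: 20.0
((0.48903894424438477, 0.005056620109826326), 0.05513504147529602) 8101
lid [0.49819159 0.01048803 0.18579817] ((0.4979724884033203, 0.009395797736942768), 0.03335272893309593)
[-1.4  0.9 71.9]
```

```bash
python3 -m handwheel '[{"travel":[-1,1,8],"dr":[0,0,0]},{"travel":[0,0,15],"dr":[0,0,0]},{"travel":[0,0,16],"dr":[0,0,0]},{"travel":[0,0,13],"dr":[0,0,0]},{"travel":[0,0,9],"dr":[0,0,0]},{"travel":[0,0,5],"dr":[0,0,0]},{"travel":[0,0,2],"dr":[0,0,0]},{"travel":[0,0,1.5],"dr":[0,0,0]},{"travel":[0,0,0.8],"dr":[0,0,0]},{"travel":[0,0,0],"dr":[0,0,0]},{"travel":[0,0,0],"dr":[0,0,0]}]'
```

```text
time_s: 20.88
ee_pos: [0.4892, 0.0051, 0.088]
orientation: [0.981, 0.193, 0.0, 0.0]
contact_force: [0.3, -0.4, -2.2]
opening: 0.531
gripper_force: 20.0
```

```bash
python3 -m handwheel '[{"travel":[0,0,0.7],"dr":[0,0,0]},{"travel":[0,0,0.6],"dr":[0,0,0]},{"travel":[0,0,0.5],"dr":[0,0,0]},{"travel":[0,0,0],"dr":[0,0,0]},{"travel":[0,0,0],"dr":[0,0,0]}]'
```

```text
time_s: 21.5
ee_pos: [0.4891, 0.0051, 0.0861]
orientation: [0.981, 0.193, 0.0, 0.0]
contact_force: [-0.4, 0.3, 0.7]
opening: 0.537
gripper_force: 20.0
```

```bash
python3 -m handwheel '[{"travel":[0,0,0],"dr":[0,0,0]},{"travel":[0,0,0],"dr":[0,0,0]},{"travel":[0,0,0],"dr":[0,0,0]},{"travel":[0,0,0],"dr":[0,0,0]},{"travel":[0,0,0],"dr":[0,0,0]},{"travel":[0,0,0],"dr":[0,0,0]}]' 0 && python3 -m handwheel '[{"travel":[0,0,-4],"dr":[0,0,0]},{"travel":[0,0,-10],"dr":[0,0,0]},{"travel":[0,0,-18],"dr":[0,0,0]},{"travel":[0,0,-22],"dr":[0,0,0]},{"travel":[0,0,-22],"dr":[0,0,0]},{"travel":[0,0,-15],"dr":[0,0,0]},{"travel":[0,0,-6],"dr":[0,0,0]},{"travel":[0,0,0],"dr":[0,0,0]}]'; cat >> h.py <<'E'
def near(P,x,y,z,r=.045):
    M=(abs(P[...,2]-z)<.004)&(np.hypot(P[...,0]-x,P[...,1]-y)<r)
    (a,b),q=cv2.minEnclosingCircle(P[M][:,:2].astype(np.float32));return round(a,4),round(b,4),round(2*q,4),int(M.sum())
E
python3 - <<'E'
from h import *
T=tcp();p,d=cams.capture('wrist');P=wworld(d,T);cv2.imwrite('pics/w4.png',p[:,:,::-1])
print('mid',near(P,.489,.005,.114),'pan',near(P,.489,.005,.064,.065),'aside',near(P,.61,.18,.036))
print(delta(.6095,.1805,.183))
E
```

```text
time_s: 22.25
ee_pos: [0.4891, 0.0051, 0.086]
orientation: [0.981, 0.193, -0.0, -0.0]
contact_force: [-0.2, 0.0, -0.3]
opening: 0.996
gripper_force: 0.0
time_s: 23.25
ee_pos: [0.4891, 0.0051, 0.1832]
orientation: [0.981, 0.193, 0.0, 0.0]
contact_force: [-0.5, 0.4, -0.1]
opening: 1.0
gripper_force: 0.0
mid (0.4893, 0.0056, 0.0507, 3214) pan (0.4887, 0.0048, 0.1103, 7061) aside (0.6089, 0.1805, 0.0513, 1479)
[ 178.2 -116.5   -0.4]
```

View pics/w4.png

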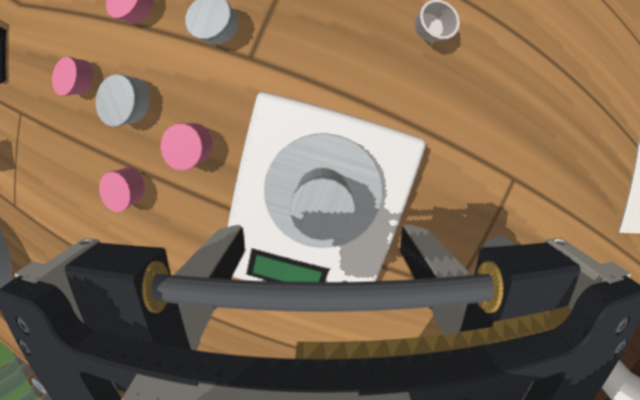

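The middle tin is centred on the pan at (325,205) to within 1 mm. The set-aside top tin is at (211,18) and the bottom tin at (122,99). I go back for the top tin.

```bash
python3 -m handwheel '[{"travel":[7,-5,0],"dr":[0,0,0]},{"travel":[13,-8,0],"dr":[0,0,0]},{"travel":[18,-12,0],"dr":[0,0,0]},{"travel":[20,-13,0],"dr":[0,0,0]},{"travel":[20,-13,0],"dr":[0,0,0]},{"travel":[20,-13,0],"dr":[0,0,0]},{"travel":[20,-13,0],"dr":[0,0,0]},{"travel":[20,-13,0],"dr":[0,0,0]},{"travel":[18,-12,0],"dr":[0,0,0]},{"travel":[14,-9,0],"dr":[0,0,0]},{"travel":[8,-5.5,0],"dr":[0,0,0]},{"travel":[0,0,0],"dr":[0,0,0]}]' && python3 -m handwheel '[{"travel":[0,0,0],"dr":[0,0,0]},{"travel":[0,0,0],"dr":[0,0,0]}]'
python3 - <<'E'
from h import *
T=tcp();p,d=cams.capture('wrist');P=wworld(d,T)
a=near(P,.61,.18,.036);print('aside',a);print(delta(a[0],a[1],.0185))
E
```

```text
time_s: 24.8
ee_pos: [0.6097, 0.1809, 0.1827]
orientation: [0.981, 0.194, -0.0, 0.0]
contact_force: [-0.7, 0.2, 0.6]
opening: 1.0
gripper_force: 0.0
time_s: 25.05
ee_pos: [0.6095, 0.1798, 0.1832]
orientation: [0.981, 0.193, -0.0, 0.0]
contact_force: [0.3, -0.5, 0.2]
opening: 1.001
gripper_force: 0.0
aside (0.6095, 0.1806, 0.0508, 1884)
[  0.3  -0.7 164.8]
```

```bash
python3 -m handwheel '[{"travel":[0,-0.5,10],"dr":[0,0,0]},{"travel":[0,0,20],"dr":[0,0,0]},{"travel":[0,0,25],"dr":[0,0,0]},{"travel":[0,0,25],"dr":[0,0,0]},{"travel":[0,0,25],"dr":[0,0,0]},{"travel":[0,0,22],"dr":[0,0,0]},{"travel":[0,0,18],"dr":[0,0,0]},{"travel":[0,0,10],"dr":[0,0,0]},{"travel":[0,0,5],"dr":[0,0,0]},{"travel":[0,0,2.5],"dr":[0,0,0]},{"travel":[0,0,0],"dr":[0,0,0]},{"travel":[0,0,0],"dr":[0,0,0]}]' 0 && python3 -m handwheel '[{"travel":[0,0,0],"dr":[0,0,0]},{"travel":[0,0,0],"dr":[0,0,0]},{"travel":[0,0,0],"dr":[0,0,0]},{"travel":[0,0,0],"dr":[0,0,0]},{"travel":[0,0,0],"dr":[0,0,0]},{"travel":[0,0,0],"dr":[0,0,0]},{"travel":[0,0,0],"dr":[0,0,0]},{"travel":[0,0,0],"dr":[0,0,0]}]' 0.6 15
```

```text
time_s: 26.6
ee_pos: [0.6099, 0.1809, 0.0212]
orientation: [0.981, 0.193, 0.001, 0.0]
contact_force: [-0.2, -0.2, 0.3]
opening: 1.001
gripper_force: 0.0
time_s: 27.6
ee_pos: [0.6095, 0.1808, 0.0205]
orientation: [0.981, 0.193, -0.0, 0.0]
contact_force: [0.7, -0.5, -0.3]
opening: 0.535
gripper_force: 15.0
```

```bash
python3 -m handwheel '[{"travel":[0,0,-2],"dr":[0,0,0]},{"travel":[0,0,-6],"dr":[0,0,0]},{"travel":[0,0,-12],"dr":[0,0,0]},{"travel":[0,0,-20],"dr":[0,0,0]},{"travel":[0,0,-24],"dr":[0,0,0]},{"travel":[0,0,-20],"dr":[0,0,0]},{"travel":[0,0,-12],"dr":[0,0,0]},{"travel":[0,0,-4],"dr":[0,0,0]},{"travel":[0,0,0],"dr":[0,0,0]}]' - 20 && python3 -m handwheel '[{"travel":[-4,-7,0],"dr":[0,0,0]},{"travel":[-9,-14,0],"dr":[0,0,0]},{"travel":[-13,-20,0],"dr":[0,0,0]},{"travel":[-13,-20,0],"dr":[0,0,0]},{"travel":[-13,-20,0],"dr":[0,0,0]},{"travel":[-13,-20,0],"dr":[0,0,0]},{"travel":[-9,-11,0],"dr":[0,0,0]},{"travel":[-3,-5,0],"dr":[0,0,0]},{"travel":[0,0,0],"dr":[0,0,0]},{"travel":[0,0,0],"dr":[0,0,0]}]'
python3 - <<'E'
from h import *
T=tcp();p,d=cams.capture('wrist');P=wworld(d,T)
print('wrist bot',near(P,.494,.26,.036,.04))
p,d=cams.capture('scene');print('scene bot',near(world('scene',d),.494,.26,.036,.04))
p,d=cams.capture('top');print('top bot',near(world('top',d),.494,.26,.036,.04))
print(delta(.4943,.2602,.0565))
E
```

```text
time_s: 28.72
ee_pos: [0.6093, 0.1808, 0.1204]
orientation: [0.981, 0.193, -0.0, -0.0]
contact_force: [-0.4, -0.4, -1.4]
opening: 0.534
gripper_force: 20.0
time_s: 29.98
ee_pos: [0.4946, 0.2596, 0.1206]
orientation: [0.981, 0.193, 0.0, 0.0]
contact_force: [0.4, -0.5, -1.4]
opening: 0.535
gripper_force: 20.0
wrist bot (0.494, 0.2603, 0.0598, 2105)
scene bot (0.4941, 0.2608, 0.0627, 390)
top bot (0.4774, 0.2512, 0.0439, 58)
[ 0.2 -0.7 64. ]
```

```bash
python3 -m handwheel '[{"travel":[0,-0.7,6],"dr":[0,0,0]},{"travel":[0,0,14],"dr":[0,0,0]},{"travel":[0,0,15],"dr":[0,0,0]},{"travel":[0,0,12],"dr":[0,0,0]},{"travel":[0,0,8],"dr":[0,0,0]},{"travel":[0,0,4],"dr":[0,0,0]},{"travel":[0,0,2],"dr":[0,0,0]},{"travel":[0,0,1],"dr":[0,0,0]},{"travel":[0,0,0],"dr":[0,0,0]},{"travel":[0,0,0],"dr":[0,0,0]}]'; python3 -c "
from h import *
print(delta(.4943,.2602,.0565))"
```

```text
time_s: 31.38
ee_pos: [0.4938, 0.2606, 0.0588]
orientation: [0.981, 0.193, 0.0, -0.0]
contact_force: [-0.1, -0.8, -0.7]
opening: 0.536
gripper_force: 20.0
[0.3 0.6 2.3]
```

```bash
python3 -m handwheel '[{"travel":[0.2,0.3,1],"dr":[0,0,0]},{"travel":[0,0,0.7],"dr":[0,0,0]},{"travel":[0,0,0.6],"dr":[0,0,0]},{"travel":[0,0,0],"dr":[0,0,0]},{"travel":[0,0,0],"dr":[0,0,0]}]'
```

```text
time_s: 32.0
ee_pos: [0.4939, 0.2603, 0.0565]
orientation: [0.981, 0.193, 0.0, -0.0]
contact_force: [-1.4, -0.8, 2.6]
opening: 0.533
gripper_force: 20.0
```

Contact felt, so I release and rise.

```bash
python3 -m handwheel '[{"travel":[0,0,0],"dr":[0,0,0]},{"travel":[0,0,0],"dr":[0,0,0]},{"travel":[0,0,0],"dr":[0,0,0]},{"travel":[0,0,0],"dr":[0,0,0]},{"travel":[0,0,0],"dr":[0,0,0]},{"travel":[0,0,0],"dr":[0,0,0]}]' 0 && python3 -m handwheel '[{"travel":[0,0,-4],"dr":[0,0,0]},{"travel":[0,0,-10],"dr":[0,0,0]},{"travel":[0,0,-18],"dr":[0,0,0]},{"travel":[0,0,-22],"dr":[0,0,0]},{"travel":[0,0,-22],"dr":[0,0,0]},{"travel":[0,0,-22],"dr":[0,0,0]},{"travel":[0,0,-15],"dr":[0,0,0]},{"travel":[0,0,-6],"dr":[0,0,0]},{"travel":[0,0,0],"dr":[0,0,0]},{"travel":[0,0,0],"dr":[0,0,0]}]'; python3 - <<'E'
from h import *
T=tcp();p,d=cams.capture('wrist');P=wworld(d,T)
print('top',near(P,.494,.26,.072),'bot',near(P,.494,.26,.036),'mid',near(P,.489,.005,.114))
p,d=cams.capture('scene');cv2.imwrite('pics/s5.png',p[:,:,::-1]);P=world('scene',d);print('S top',near(P,.494,.26,.072),'mid',near(P,.489,.005,.114),'pan',near(P,.489,.005,.064,.065))
E
```

```text
time_s: 32.75
ee_pos: [0.4939, 0.2603, 0.0562]
orientation: [0.981, 0.193, -0.0, 0.0]
contact_force: [0.0, 0.8, 0.8]
opening: 0.999
gripper_force: 0.0
time_s: 34.0
ee_pos: [0.4934, 0.2602, 0.1744]
orientation: [0.981, 0.193, -0.001, 0.0]
contact_force: [0.3, 0.6, -0.3]
opening: 0.997
gripper_force: 0.0
top (0.4936, 0.2607, 0.0503, 2498) bot (0.4938, 0.2607, 0.0603, 600) mid (0.0, 0.0, 0.0, 0)
S top (0.4947, 0.2607, 0.0522, 274) mid (0.4896, 0.0041, 0.0539, 264) pan (0.4892, 0.0053, 0.1113, 829)
```

View pics/s5.png

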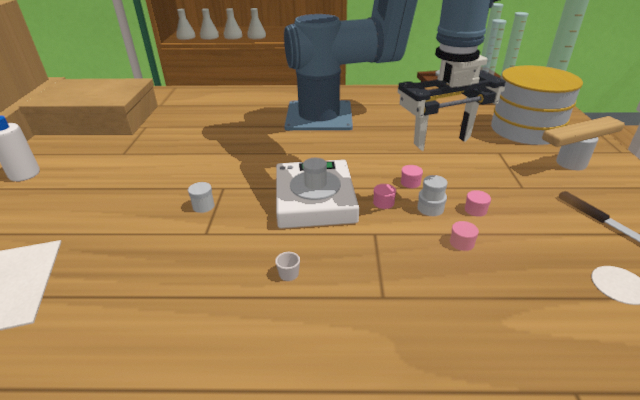

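The middle tin stands on the pan at (315,175), and the top tin is centred on the bottom one at (433,195). The bystanders at (201,197) and (288,266) are unmoved, and the gripper is clear.

```bash
python3 -c "
from workcell import ticket
print(ticket.hand_in())"
```

```text
the job is handed in; nothing more can be done
None
```

The job is done and handed in at about 34 s: the middle tin stands upright in the middle of the balance pan and the top tin is back on the bottom tin, both centred to within about 1 mm by the cameras and let go.

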